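# Stroke the orange slip-trailing slide end to end

## Task

Check the slip-trailing slide with the orange grip for sticky spots: run its carriage slowly (about 0.1 m/s) to the stop at the far end, away from the robot, then slowly all the way back to the stop at the near end. Leave it there, let go, and do not move the carriage of the slide with the blue grip.

Things in the scene. Friction and masses are not known exactly. Their poses are not given: they have to be found in the camera images.
- orange_grip (a point): Centre of the upper part of the orange grip, an upright square post 24 x 24 mm with rounded edges on the carriage to be stroked. The point is 75 mm above the table, 18 mm below the post's top, 32 mm above the carriage's top face. Its x axis is level and points along the rail to the far stop (away from the robot, within about 12 degrees of world x); z is up.
- orange_carriage (a joint): Travel in m of the dark carriage block (72 mm along the rail x 64 mm) on two steel rods between grey end blocks 41 mm high, on a fixed base 280 x 70 mm. 0 = against the rubber bumpers of the near end block (robot's side), 0.16 = against those of the far one. Starts in between, needs about 3 N to move, stays where it is left.
- blue_grip (a point): The same point on the blue grip of a second, otherwise identical slide beside the first (which of the two is on the left varies). Its carriage is to be left alone.

How it is judged:
On the way:
1. the orange carriage is at the far stop (within 12 mm) (value of joint orange_carriage above 0.148 m), for 0.1 s.
At the end, for the whole second after the job is handed in: After a visit to the far stop, the orange carriage rests at the near stop (within 12 mm), and the blue carriage is within 15 mm of where it began (value of joint orange_carriage below 0.012 m and velocity of joint orange_carriage between -0.01 and 0.01 m/s and distance of blue_grip from where it was at the start of the episode below 0.015 m); the robot touches nothing.
It fails at once if the orange carriage is moved faster than 0.4 m/s (velocity of joint orange_carriage above 0.4 m/s or velocity of joint orange_carriage below -0.4 m/s).
It fails at once if the blue carriage is moved by more than 15 mm (distance of blue_grip from where it was at the start of the episode above 0.015 m).
It also fails if it takes over 38 s, if anything falls off the work surface, if the arm or the gripper's body presses on something with over 40 N, if the wrist force passes 120 N, or if a joint passes its speed limit or range.

## Robot

A 6-joint arm with a two-finger parallel gripper is mounted at the origin on a cart in front of the work surface, level with it; the furniture and walls round the work are solid. World frame = base frame: x ahead of the robot, y to its left, z up, the work surface at z = 0. Lengths are in m, angles in rad, forces in N, time in s.
With the tool pointing down it reaches from about 0.4 to 0.825 m from the base axis. Payload 7 kg.
Tool frame: the origin (TCP) lies midway between the tips of the shut fingers; the grasp point (between the pads) lies 19 mm behind it; z points along the fingers, y is the line along which they close (so a half turn about z gives the same grasp; the last joint's range is limited). The gripper opens to 88 mm and grips with 3 to 60 N. Pads are 19 mm wide; open, the fingers measure 130 mm over their backs; the gripper's body (78 mm by 193 mm) begins 47 mm behind the grasp point.
Start: joints at [1.405, 0.359, 0.012, 0, -1.224, -0.288], TCP at [0.296, 0.607, 0.196] pointing down, gripper open.
Joint ranges: [-3.07, 3.07], [-1.43, 2.12], [-1.02, 1.25], [-3.03, 1.67], [-3.05, -0], [-3.03, 3.03]. Speed limits (rad/s): [2.39, 2.39, 3.01, 3.14, 3.14, 3.14].

## Interface

Orientations are given as a unit quaternion [x, y, z, w].
In Python, from bench import bot, optics, workorder, models gives the robot as it stands.
- The arm moves only by the tool drive_tool, never from a script. Its argument "series" is a list of rows, each a list of 7 numbers: the turn, a rotation vector about the world's x, y, z as a fraction of full scale, then the shift along the world's x, y, z as a fraction of full scale, then the opening, from 0 (shut) to 1 (fully open). In form: [[ax, ay, az, x, y, z, gripper], ...]. A call has 1 to 12 rows; each row is the pose to reach, as a shift and turn from the pose commanded when the call began; what a row does not reach only later rows make up. Full scale, the value 1, is 0.2 m for a shift and pi/4 rad for a turn. A row lasts 1/10 s, in which the tool goes at most 50 mm and 8.59 degrees, less where a joint would pass 70% of its speed; a pose out of reach is approached as far as the arm can. A call with a number of a shift or a turn outside -1 to 1 is refused whole. A call with a gripper value outside its range is refused whole. The fingers move at their own pace and stop on an object; "squeeze" is the grip in N (left out, the last holds). Time passes only in rows, so rows that repeat a pose let the fingers close. It gives the time, the measured TCP pose, the force, the opening and the grip force at its end, in the units of the state.
- bot.read_state(): the state, without advancing time (a new reading comes with each control period).
- optics.read_camera(name): name is "scene" or "side" or "wrist"; returns (picture, depth): 384x512x3 uint8, blue, green, red; 384x512 float32, m along the optical axis (not along the pixel's ray), 0 where there is no reading.
- optics.camera_params(name): a dict with "intrinsics" (3x3 intrinsics, pixels), "rvec" (rotation vector, rad) and "tvec" (3), from world to camera coordinates, as OpenCV has them. Camera axes: x right, y down, z forward; pixel columns grow to the right and rows downward; lengths in m; the calibration is good to about 2 mm. A picture is of the moment at which its call begins: read the wrist's pose just before it. camera_params takes no time and is no camera call; for the wrist camera it gives the pose at the moment of the call.
- workorder.finish_job(): hands the job in; it is judged then, once.
Trained networks look in the newest picture that a camera, given by its name, has taken for a name from the list of things; names that differ only in an ending like _2 or _b are one class to them, and where a whole thing is asked for, a point or a joint stands for the part that bears it (a point fixed in the world has none). Each returns a list of dicts, best first, with "score" (0 to 1); they miss things now and then, are a little off and sometimes report something else, mostly with a low value. They report only what shows in the picture. A call takes as long as a camera call.
- models.search_frame(query, camera): "box" ([left, top, right, bottom] in pixels, round what is visible of it).
The state is a dict: "clock": time; "joint_positions": joint angles; "joint_vel": joint speeds; "effort": joint torques, N m; "ee_pos": TCP position; "tcp_rot": TCP orientation; "wrist_force": force on the tool from outside, world axes, zero at the start; "torque": the same for the moment, N m; "grip_width": opening from 0.0 (shut) to 1.0 (fully open); "finger_force": force on a finger pad.
Only numpy, scipy, OpenCV 4.12 (cv2) and the standard library are available. Lean on these libraries where they do the work, as an engineer would, in place of code of your own. Each camera call takes 0.05 s, during which the arm holds its last target. There are 200 camera calls.

## Working session

There is one attempt and no reset: what is moved stays moved. The work goes in short steps, Python scripts to look and compute and a tool call to move; the robot and the scene stay as the last step left them, time stands still between calls to the robot, and variables do not carry over. Pictures are saved under pics/ and viewed, at most 10 in all, crops included, and the job is handed in when it is done.

Besides the shell and the picture viewer there is one more tool, called after "Call:" as name([rows], argument=value, ...), one row to a line, values as JSON. drive_tool: Moves the arm, as the interface text tells. Its arguments: {"type":"object","properties":{"series":{"type":"array"},"squeeze":{"type":"number"}},"required":["series"]}

```bash
mkdir -p pics
cat > h.py <<'E'
import numpy as np, cv2
from bench import bot, optics, workorder, models
def snap(n):
    p,d=optics.read_camera(n); c=optics.camera_params(n)
    return p,d,c
def world(c,d,mask):
    v,u=np.nonzero(mask&(d>0)); z=d[v,u]; K=np.array(c["intrinsics"])
    P=np.c_[(u-K[0,2])/K[0,0]*z,(v-K[1,2])/K[1,1]*z,z]
    R,_=cv2.Rodrigues(np.array(c["rvec"],float)); return (P-np.array(c["tvec"]).ravel())@R, u, v
def colmask(p,which):
    h=cv2.cvtColor(p,cv2.COLOR_BGR2HSV)
    lo,hi={"orange":((5,130,90),(20,255,255)),"blue":((98,110,60),(125,255,255))}[which]
    return cv2.inRange(h,lo,hi)>0
E
python3 - <<'E'
from h import *
s=bot.read_state(); print(s["clock"],s["ee_pos"],s["tcp_rot"],s["wrist_force"])
ims=[]
for n in("scene","side"):
    p,d,c=snap(n); ims.append(p)
    for k in("orange","blue"):
        for r in models.search_frame(k+"_grip",n)[:2]:
            l,t,rr,b=r["box"]; print(n,k,r["score"],np.round(r["box"]))
            m=np.zeros(d.shape,bool); m[int(t):int(b)+1,int(l):int(rr)+1]=1
            P,u,v=world(c,d,m&colmask(p,k))
            if len(P): print(len(P),"pct5/50/95",np.round(np.percentile(P,[5,50,95],axis=0),3).tolist(), "top", np.round(np.median(P[P[:,2]>P[:,2].max()-.006],axis=0),3))
a=np.hstack(ims); cv2.imwrite("pics/a.png",cv2.resize(a,(800,300)))
E
```

```text
0.0 [0.29570632 0.60619249 0.1946985 ] [ 9.74354390e-01 -2.25017393e-01 -1.09429849e-04  8.26922141e-04] [-0.1408752  -0.33319534  0.11080862]
scene orange 0.87 [227. 164. 272. 208.]
310 pct5/50/95 [[0.531, 0.005, 0.052], [0.535, 0.011, 0.076], [0.55, 0.027, 0.095]] top [0.539 0.015 0.094]
scene blue 0.7 [284. 190. 330. 236.]
268 pct5/50/95 [[0.521, -0.146, 0.055], [0.523, -0.139, 0.077], [0.533, -0.128, 0.095]] top [ 0.525 -0.137  0.094]
side orange 0.74 [180. 201. 230. 250.]
344 pct5/50/95 [[0.533, 0.01, 0.057], [0.541, 0.027, 0.084], [0.553, 0.03, 0.096]] top [0.543 0.019 0.095]
side blue 0.69 [211. 154. 249. 192.]
235 pct5/50/95 [[0.522, -0.135, 0.057], [0.531, -0.124, 0.08], [0.541, -0.121, 0.095]] top [ 0.533 -0.128  0.094]
```

View pics/a.png

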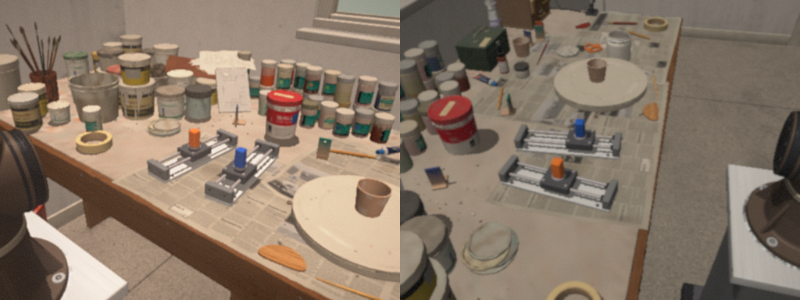

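The picture shows the scene view on the left and the side view on the right. The orange slide is on the robot's left, with its grip at about scene px (249,186). The blue slide is to its right, at (307,213). A red can stands behind the far end. Next I'll get the rail yaw, the slide ends and how close the can is.

Run:
```python
from h import *
Q=[]
for n in("scene","side"):
    p,d,c=snap(n); P,u,v=world(c,d,np.ones(d.shape,bool)); Q.append(P)
Q=np.vstack(Q)
for nm,g in(("orange",(.542,.017)),("blue",(.532,-.133))):
    D=Q[:,:2]-g
    s=(Q[:,2]>.012)&(Q[:,2]<.05)&(abs(D[:,0])<.24)&(abs(D[:,1]-0.0*D[:,0])<.075)
    for it in range(3):
        X=Q[s][:,:2].astype(np.float32); (cx,cy),(w,h),a=cv2.minAreaRect(X)
        mu=X.mean(0); vv=np.linalg.svd(X-mu,full_matrices=False)[2][0]; vv=vv*np.sign(vv[0])
        t=D@vv; n=D@np.array([-vv[1],vv[0]])
        s=(Q[:,2]>.012)&(Q[:,2]<.05)&(abs(n)<.045)&(abs(t)<.24)
    t=t[s]
    print(nm,"yaw deg",np.degrees(np.arctan2(vv[1],vv[0])),"rect",cx,cy,w,h,a,"t range",np.percentile(t,[.5,2,98,99.5]), "n",np.percentile(n[s],[1,99]))
# obstacles above 0.1 near sweep
s=(Q[:,2]>.1)&(Q[:,2]<.35)&(Q[:,0]>.4)&(Q[:,0]<.9)&(Q[:,1]>-.15)&(Q[:,1]<.3)
X=Q[s]; print(len(X))
for y in np.arange(-.15,.3,.05):
    k=X[(X[:,1]>=y)&(X[:,1]<y+.05)]
    if len(k)>5: print(round(y,2),len(k),k[:,0].min().round(3),k[:,2].max().round(3))
```

```text
orange yaw deg -5.4259334 rect 0.505608320236206 0.02425745502114296 0.08816076815128326 0.3684873580932617 85.71607208251953 t range [-0.21707315 -0.21008921  0.14039193  0.14474124] n [-0.03432302  0.03606983]
blue yaw deg 5.2726927 rect 0.5648881196975708 -0.13019554316997528 0.28481701016426086 0.07434305548667908 4.717121124267578 t range [-0.106757   -0.10531259  0.16892364  0.17289318] n [-0.03540802  0.03341048]
5129
-0.15 742 0.806 0.131
-0.1 1319 0.8 0.13
-0.05 745 0.813 0.13
0.15 68 0.769 0.102
0.2 886 0.681 0.106
0.25 1369 0.675 0.131
```

Call:
drive_tool([
  [0,0,0.1,0.1,-0.2,0.1,1],
  [0,0,0.25,0.25,-0.45,0.15,1],
  [0,0,0.4,0.37,-0.7,0.15,1],
  [0,0,0.457,0.45,-0.9,0.15,1],
  [0,0,0.457,0.5,-1,0.15,1],
  [0,0,0.457,0.5,-1,0.15,1],
])

```text
clock: 1.0
ee_pos: [0.3971, 0.4035, 0.2266]
tcp_rot: [0.999, -0.049, 0.0, -0.0]
wrist_force: [-0.1, 1.2, 0.6]
grip_width: 1.0
finger_force: 0.0
```

Call:
drive_tool([
  [0,0,0,0.1,-0.2,0,1],
  [0,0,0,0.2,-0.4,0,1],
  [0,0,0,0.3,-0.6,0,1],
  [0,0,0,0.4,-0.8,0,1],
  [0,0,0,0.5,-1,0,1],
  [0,0,0,0.5,-1,0,1],
])

```text
clock: 1.6
ee_pos: [0.4973, 0.2033, 0.2258]
tcp_rot: [0.999, -0.049, 0.0, 0.0]
wrist_force: [0.1, 0.5, -0.7]
grip_width: 1.001
finger_force: 0.0
```

Call:
drive_tool([
  [0,0,0,0.1,-0.25,0,1],
  [0,0,0,0.15,-0.5,0,1],
  [0,0,0,0.2,-0.75,0,1],
  [0,0,0,0.23,-0.945,0,1],
  [0,0,0,0.23,-0.945,0,1],
  [0,0,0,0.23,-0.945,0,1],
])

```text
clock: 2.2
ee_pos: [0.5421, 0.0172, 0.2256]
tcp_rot: [0.999, -0.048, -0.0, -0.0]
wrist_force: [0.4, 0.4, 0.4]
grip_width: 1.003
finger_force: 0.0
```

Run:
```python
from h import *
s=bot.read_state(); print(s["clock"],s["ee_pos"],s["tcp_rot"],s["wrist_force"])
p,d,c=snap("wrist"); cv2.imwrite("pics/w.png",p)
for k in("orange","blue"):
    P,u,v=world(c,d,colmask(p,k)); P=P[(P[:,2]>.05)&(P[:,2]<.11)]
    if len(P)<20: print(k,len(P)); continue
    T=P[P[:,2]>np.percentile(P[:,2],95)-.006]; r=cv2.minAreaRect(T[:,:2].astype(np.float32))
    print(k,len(T),"top z",np.median(T[:,2]),"rect",r,"med",np.median(T,axis=0))
```

```text
2.2 [0.54214982 0.01721587 0.22557421] [ 9.98823599e-01 -4.84913643e-02 -1.85257918e-05 -7.01349120e-05] [0.40491556 0.36889204 0.42358671]
orange 424 top z 0.0928437411855143 rect ((0.5428267121315002, 0.01822059229016304), (0.0224358718842268, 0.02348177507519722), 84.30281829833984) med [0.54349168 0.01810453 0.09284374]
blue 438 top z 0.09293252199722823 rect ((0.5331741571426392, -0.13258416950702667), (0.02305595576763153, 0.023267416283488274), 6.4120330810546875) med [ 0.53387327 -0.13160869  0.09293252]
```

View pics/w.png

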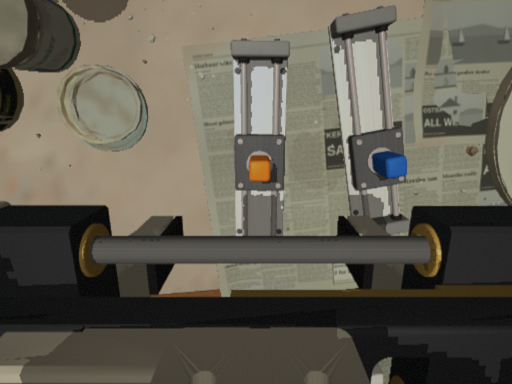

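The wrist view shows the orange post at px (260,168) on a vertical rail, so the tool is aligned with it. The blue post is at (389,165), and its slide is well outside the finger path. I'll descend and grip.

Call:
drive_tool([
  [0,0,0,0.005,0.005,-0.2,1],
  [0,0,0,0.005,0.005,-0.4,1],
  [0,0,0,0.005,0.005,-0.55,1],
  [0,0,0,0.005,0.005,-0.7,1],
  [0,0,0,0.005,0.005,-0.8,1],
  [0,0,0,0.005,0.005,-0.84,1],
  [0,0,0,0.005,0.005,-0.84,1],
], squeeze=25)

```text
clock: 2.95
ee_pos: [0.5425, 0.0197, 0.0569]
tcp_rot: [0.999, -0.047, -0.001, 0.0]
wrist_force: [0.2, 0.7, 0.9]
grip_width: 1.002
finger_force: 0.0
```

Call:
drive_tool([
  [0,0,0,0,0,0,0.5],
  [0,0,0,0,0,0,0.35],
  [0,0,0,0,0,0,0],
  [0,0,0,0,0,0,0],
  [0,0,0,0,0,0,0],
  [0,0,0,0,0,0,0],
  [0,0,0,0,0,0,0],
  [0,0,0,0,0,0,0],
], squeeze=25)

```text
clock: 3.75
ee_pos: [0.5429, 0.0186, 0.0577]
tcp_rot: [0.999, -0.047, -0.0, 0.0]
wrist_force: [0.7, -1.1, -0.3]
grip_width: 0.33
finger_force: 0.0
```

Call:
drive_tool([
  [0,0,0,0,0,0,0],
  [0,0,0,0,0,0,0],
  [0,0,0,0,0,0,0],
  [0,0,0,0,0,0,0],
  [0,0,0,0,0,0,0],
])

```text
clock: 4.25
ee_pos: [0.5425, 0.0178, 0.0576]
tcp_rot: [0.999, -0.047, -0.0, 0.001]
wrist_force: [0.8, -5.1, 0.9]
grip_width: 0.267
finger_force: 25.0
```

Call:
drive_tool([
  [0,0,0,0.03,-0.003,0,0],
  [0,0,0,0.08,-0.008,0,0],
  [0,0,0,0.13,-0.0125,0,0],
  [0,0,0,0.18,-0.017,0,0],
  [0,0,0,0.23,-0.022,0,0],
  [0,0,0,0.28,-0.027,0,0],
  [0,0,0,0.32,-0.031,0,0],
  [0,0,0,0.34,-0.033,0,0],
  [0,0,0,0.35,-0.034,0,0],
])

```text
clock: 5.15
ee_pos: [0.6122, 0.0104, 0.0576]
tcp_rot: [0.999, -0.048, -0.001, 0.001]
wrist_force: [-3.2, -5.1, 4.7]
grip_width: 0.268
finger_force: 25.0
```

Moving smoothly so far. Now to the stop in small steps.

Call:
drive_tool([
  [0,0,0,0.02,-0.002,0,0],
  [0,0,0,0.04,-0.004,0,0],
  [0,0,0,0.06,-0.006,0,0],
  [0,0,0,0.07,-0.007,0,0],
  [0,0,0,0.075,-0.007,0,0],
  [0,0,0,0.075,-0.007,0,0],
])

```text
clock: 5.75
ee_pos: [0.6269, 0.0089, 0.0576]
tcp_rot: [0.999, -0.048, -0.001, 0.001]
wrist_force: [-3.0, -6.1, 4.0]
grip_width: 0.269
finger_force: 25.0
```

Call:
drive_tool([
  [0,0,0,0.01,-0.001,0,0],
  [0,0,0,0.02,-0.002,0,0],
  [0,0,0,0.025,-0.0025,0,0],
  [0,0,0,0.03,-0.003,0,0],
  [0,0,0,0.03,-0.003,0,0],
])

```text
clock: 6.25
ee_pos: [0.627, 0.0087, 0.0575]
tcp_rot: [0.999, -0.048, -0.006, 0.001]
wrist_force: [-22.6, 1.7, 20.4]
grip_width: 0.268
finger_force: 25.0
```

The stop is reached: the TCP stayed at x = 0.627 and the push force rose to 23 N. Now back slowly.

Call:
drive_tool([
  [0,0,0,-0.02,0.002,0,0],
  [0,0,0,-0.05,0.005,0,0],
  [0,0,0,-0.1,0.01,0,0],
  [0,0,0,-0.15,0.0145,0,0],
  [0,0,0,-0.2,0.019,0,0],
  [0,0,0,-0.25,0.024,0,0],
  [0,0,0,-0.3,0.029,0,0],
  [0,0,0,-0.35,0.034,0,0],
  [0,0,0,-0.4,0.0385,0,0],
  [0,0,0,-0.45,0.043,0,0],
  [0,0,0,-0.47,0.045,0,0],
  [0,0,0,-0.48,0.046,0,0],
])

```text
clock: 7.45
ee_pos: [0.5376, 0.0183, 0.0576]
tcp_rot: [0.999, -0.047, -0.0, 0.0]
wrist_force: [2.4, -7.3, -1.8]
grip_width: 0.264
finger_force: 25.0
```

Call:
drive_tool([
  [0,0,0,-0.03,0.003,0,0],
  [0,0,0,-0.08,0.008,0,0],
  [0,0,0,-0.13,0.0125,0,0],
  [0,0,0,-0.18,0.017,0,0],
  [0,0,0,-0.22,0.021,0,0],
  [0,0,0,-0.25,0.024,0,0],
  [0,0,0,-0.27,0.026,0,0],
  [0,0,0,-0.28,0.027,0,0],
  [0,0,0,-0.28,0.027,0,0],
])

```text
clock: 8.35
ee_pos: [0.4814, 0.0242, 0.0576]
tcp_rot: [0.999, -0.047, -0.0, 0.0]
wrist_force: [-1.5, -3.9, 0.5]
grip_width: 0.269
finger_force: 25.0
```

Next, to about x = 0.468 and slightly beyond.

Call:
drive_tool([
  [0,0,0,-0.02,0.002,0,0],
  [0,0,0,-0.04,0.004,0,0],
  [0,0,0,-0.055,0.005,0,0],
  [0,0,0,-0.065,0.006,0,0],
  [0,0,0,-0.075,0.007,0,0],
  [0,0,0,-0.085,0.008,0,0],
  [0,0,0,-0.09,0.0085,0,0],
  [0,0,0,-0.09,0.0085,0,0],
])

```text
clock: 9.15
ee_pos: [0.4676, 0.0258, 0.0578]
tcp_rot: [0.999, -0.047, 0.003, 0.0]
wrist_force: [18.8, -15.4, -18.1]
grip_width: 0.272
finger_force: 24.9
```

Near stop reached: it stopped at 0.4676 with 19 N, after 0.16 m of travel. I'll ease off, open and lift.

Call:
drive_tool([
  [0,0,0,0.008,-0.001,0,0],
  [0,0,0,0.015,-0.0015,0,0],
  [0,0,0,0.015,-0.0015,0,0],
  [0,0,0,0.015,-0.0015,0,1],
  [0,0,0,0.015,-0.0015,0,1],
  [0,0,0,0.015,-0.0015,0,1],
  [0,0,0,0.015,-0.0015,0,1],
  [0,0,0,0.015,-0.0015,0,1],
  [0,0,0,0.015,-0.0015,0,1],
  [0,0,0,0.015,-0.0015,0,1],
])

```text
clock: 10.15
ee_pos: [0.4669, 0.0259, 0.0577]
tcp_rot: [0.999, -0.047, 0.0, -0.0]
wrist_force: [-0.0, -0.1, -0.1]
grip_width: 0.84
finger_force: 0.0
```

Call:
drive_tool([
  [0,0,0,0,0,0.1,1],
  [0,0,0,0,0,0.25,1],
  [0,0,0,0,0,0.4,1],
  [0,0,0,0,0,0.6,1],
  [0,0,0,0,0,0.75,1],
  [0,0,0,0,0,0.85,1],
  [0,0,0,0,0,0.85,1],
  [0,0,0,0,0,0.85,1],
])

```text
clock: 10.95
ee_pos: [0.4668, 0.026, 0.2277]
tcp_rot: [0.999, -0.048, 0.0, -0.0]
wrist_force: [0.6, -0.0, -0.4]
grip_width: 0.998
finger_force: 0.0
```

Run:
```python
from h import *
s=bot.read_state(); print(s["clock"],s["ee_pos"],s["wrist_force"],s["grip_width"])
p,d,c=snap("wrist"); cv2.imwrite("pics/w2.png",p)
for k in("orange","blue"):
    P,u,v=world(c,d,colmask(p,k)); P=P[(P[:,2]>.05)&(P[:,2]<.11)]
    if len(P)<20: print(k,len(P)); continue
    T=P[P[:,2]>np.percentile(P[:,2],95)-.006]; print(k,len(T),cv2.minAreaRect(T[:,:2].astype(np.float32)))
```

```text
10.95 [0.46680099 0.02596157 0.22771239] [ 0.60833467 -0.02956927 -0.4389137 ] 0.998028801100723
orange 426 ((0.4672315716743469, 0.024779900908470154), (0.022593842819333076, 0.0229946281760931), 84.2811508178711)
blue 519 ((0.5320594310760498, -0.13358886539936066), (0.02336064912378788, 0.023589547723531723), 7.296083450317383)
```

View pics/w2.png

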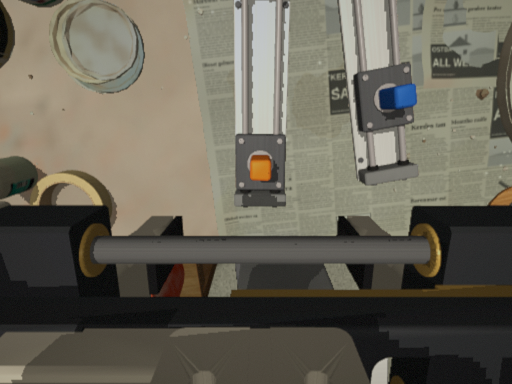

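The orange carriage, with its post at px (260,168), sits against the near end block at (260,198). The blue post at (400,96) measures about 1 mm from where it began, which is within measuring error. The gripper is clear of everything.

```bash
python3 -c "
from bench import workorder
print(workorder.finish_job())"
```

```text
the job is handed in; nothing more can be done
None
```

I ran the orange carriage slowly to the far stop and back to the near stop, felt no sticky spots, let go of it there, left the blue carriage alone, and handed the job in at about 11 s; no verdict came back.

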